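# Shut and bolt the clean-out hatch of a chip drop box

### The arm

A 6-joint arm with a two-finger parallel gripper is mounted at the origin on a cart in front of the work surface, level with it; the furniture and walls round the work are solid. World frame = base frame: x ahead of the robot, y to its left, z up, the work surface at z = 0. Lengths are in m, angles in rad, forces in N, time in s.
With the tool pointing down it reaches from about 0.3 to 0.775 m from the base axis. Payload 14.6 kg.
Tool frame: the origin (TCP) lies at the very end of the fingers, on their centre line; the grasp point (between the pads) lies 19 mm behind it; y points along the fingers, x is the direction in which the jaws open and shut, and the axes are right-handed (so a half turn about y gives the same grasp; the last joint's range is limited). The gripper opens to 85 mm and grips with 20 to 120 N. Pads are 22 mm wide; open, the fingers measure 114 mm over their backs; the gripper's body (76 mm by 85 mm) begins 54 mm behind the grasp point. The pads swing forward as they close: fully open they stand 13 mm farther back than shut.
Start: joints at [-1.276, 0.3, 1.521, -0, 1.321, -0.067], TCP at [0.195, -0.514, 0.231] pointing down, gripper open.
Joint ranges: [-3.03, 3.03], [-0.79, 2.21], [0.23, 2.52], [-1.04, 4.18], [0, 3.07], [-2.55, 2.55]. Speed limits (rad/s): [2.22, 2.22, 2.57, 3.14, 3.14, 3.14].

### API

Orientations are given as a rotation vector (axis times angle).
In Python, from cell import bot gives the robot as it stands.
- The arm moves only by the tool jog_arm, never from a script. Its argument "moves" is a list of rows, each a list of 5 numbers: the opening, from -1 (shut) to 1 (fully open), then the shift along the world's x, y, z in cm, then the turn about the world's z in degrees. A call has 1 to 20 rows; each row is the pose to reach, as a shift and turn from the pose commanded when the call began; what a row does not reach only later rows make up. A row lasts 1/12 s, in which the tool goes at most 41.7 mm and 7.16 degrees, less where a joint would pass 70% of its speed; a pose out of reach is approached as far as the arm can. A call with a gripper value outside its range is refused whole. The fingers move at their own pace and stop on an object; the grip force is fixed at half the most. Time passes only in rows, so rows that repeat a pose let the fingers close. It gives the time, the measured TCP pose, the force and the opening at its end, in the units of the state.
- bot.state(): the state, without advancing time (a new reading comes with each control period).
- bot.read_camera(name): name is "scene" or "top" or "wrist"; returns a dict with "img" (420x560x3 uint8, blue, green, red), "mtx" (3x3 intrinsics, pixels), "rvec" (rotation vector, rad) and "tvec" (3), from world to camera coordinates, as OpenCV has them. Camera axes: x right, y down, z forward; pixel columns grow to the right and rows downward; lengths in m; the calibration is good to about 2 mm. The wrist camera is an equidistant fisheye: a pixel r from the principal point sees the ray r / f radians off the axis. A picture is of the moment at which its call begins. There is no depth.
- bot.close_job(): hands the job in, once; it reports no verdict.
Trained networks look in a picture, given as the dict that the camera call returned (one of the last four; its "shot" number tells which), for a name from the list of things; names that differ only in an ending like _2 or _b are one class to them, and where a whole thing is asked for, a point or a joint stands for the part that bears it (a point fixed in the world has none). Each returns a list of dicts, best first, with "p" (0 to 1); they miss things now and then, are a little off and sometimes report something else, mostly with a low value. They report only what shows in the picture. A call takes as long as a camera call.
- bot.look_for(picture, label): "box" ([left, top, right, bottom] in pixels, round what is visible of it).
- bot.pinpoint(picture, label): "xy" ([column, row] in pixels: a listed point, or the origin of a listed thing).
The state is a dict: "time": time; "joint_pos": joint angles; "joint_velocities": joint speeds; "effort": joint torques, N m; "tcp_pos": TCP position; "tool_rot": TCP orientation; "contact_force": force on the tool from outside, world axes, zero at the start; "wrist_torque": the same for the moment, N m; "finger_gap": opening from 0.0 (shut) to 1.0 (fully open).
Only numpy, scipy, OpenCV 4.12 (cv2) and the standard library are available. Lean on these libraries where they do the work, as an engineer would, in place of code of your own. Each camera call takes 0.05 s, during which the arm holds its last target. There are 200 camera calls.

### The job

Push the chip box's clean-out hatch down onto its foam seal, then slide the barrel bolt all the way through the staple so that it pulls the hatch down flush, and turn the bolt's handle fully down into the notch of the keeper. Feel for the notch and do not force the bolt against the keeper or the hatch; leave the other things on the table and the box where they are.

Things in the scene. Friction and masses are not known exactly. Their poses are not given: they have to be found in the camera images.
- chip_box: plywood drop box of the dust extraction, 160 (x) x 360 (y) x 100 mm high, fixed on the sliding table, a grey hose spigot on each end. Origin: centre of its underside, z up; y runs along its length, from the fixed deck with the bolt (-y half) to the hatch (+y half). The deck top is 100 mm above the origin. 'Box x, y' below are in this frame.
- hatch (a joint): hatch in the +y half of the box top, 12 mm plywood, 134 mm (x) by 157 mm (y). Value in rad: 0 flush with the deck; grows as its free edge (box y = +5 mm) lifts. The stiff hinge holds it where it is left; 1 to 4 N at the free edge moves it. Pushed down and let go, it stays on its foam seal at about 0.02, edge 3 to 4 mm proud; 8 to 15 N there presses it flush, but it rises again.
- hatch_hinge (a point): middle of the hatch's hinge line, which runs along box x at box y = +165 mm, 100 mm above the box's underside (level with the deck top).
- hatch_edge (a point): bare spot on the hatch's upper face, good to push on: 135 mm from the hinge line, box x = +40 mm; it moves with the hatch. Clear of the staple and of the 14 mm high wooden cleat that runs along y at box x = +12 mm, box y = +55 to +140 mm.
- staple (a point): on the hatch's upper face under the steel staple (arch 23 mm wide in x, 16 mm long, 27 mm high, tabs out to 25 mm either side) near the free edge, in line with the bolt. A sloped lip faces the bolt: the bolt's round nose climbs it and presses the hatch down.
- bolt (a joint): slide of the round 14 mm steel bolt, m: 0 drawn fully back, grows towards the hatch (box +y); travel 0.089. Its axis lies along box y at box x = -10 mm, 16 mm above the deck. Friction 2 to 3 N. Between about 0.035 and 0.053 the nose climbs the staple's lip and the push needed rises to about 8 to 18 N; beyond, rubbing on the staple, 5 to 10 N.
- handle (a joint): turn of the bolt and its handle about the bolt's axis, rad: 0 handle upright, grows as it swings down towards box +x; it stays where it is left. The handle is an 8 mm round stalk with a ball. It rests on the keeper's rail at about 0.75 and on the floor of the notch at about 1.3; it can pass 0.9 only in the notch.
- knob (a point): centre of the 18 mm steel ball at the end of the handle, 55 mm from the bolt's axis; 71 mm above the deck when the handle is upright. At bolt = 0 it is at box y = -125 mm; it moves with the bolt. It can be pinched from above with the fingers on its two sides along box y, and pivots between them.
- keeper_line (a point): fixed point on the deck at box x = +8 mm, box y = -54 mm, under the keeper: an upright 4 mm plate of angle along box y. Going to +y: an 85 mm rail 29 mm above the deck, the notch (11 mm wide, floor 16 mm above the deck), a 43 mm high horn that stops a handle leaning over 0.65. Held by slotted holes, the keeper sits up to 11 mm to either side: NOT measured.
- bolt_unit: the barrel bolt: back plate and barrel, 160 mm long, fixed on the deck, with bolt and handle. Origin on the deck above the box's origin. The notch takes the handle at a bolt value from 0.058 to 0.084: lean the handle lightly on the rail and run it along until the horn stops it, or look. A push on the ball bears on rail or notch with about twice its force; over 50 N there is forcing it.
- pencil: a pencil, 164 mm long, lying on the deck in front of the bolt, along box y. To be left alone.
- screwdriver: a screwdriver, 219 mm, on the sliding table to the right of the box. To be left alone.
- screw_pot: a tin pot of screws, 68 mm across, 52 mm high, to the right of the box. To be left alone.

How it is judged:
By the outcome, as a careful person would: the job done as asked, in the order asked, and still so for the second after the job is handed in, with the robot touching nothing.
It also fails if it takes over 51 s, if anything falls off the work surface, if the arm or the gripper's body presses on something with over 40 N, if the wrist force passes 120 N, or if a joint passes its speed limit or range.

## Working session

There is one attempt and no reset: what is moved stays moved. The work goes in short steps, Python scripts to look and compute and a tool call to move; the robot and the scene stay as the last step left them, time stands still between calls to the robot, and variables do not carry over. Pictures are saved under pics/ and viewed, about 8 in all and at most 12, crops included, and the job is handed in when it is done.

Besides the shell and the picture viewer there is one more tool, called after "Request:" by a JSON object that holds its "name" and its "arguments", one argument or row to a line. jog_arm: Moves the arm, as the interface text tells. Its arguments: {"type":"object","properties":{"moves":{"type":"array"}},"required":["moves"]}

```bash
ls; mkdir -p pics
cat > h.py <<'E'
import numpy as np, cv2
from cell import bot
def ray(p,xy):
    R=cv2.Rodrigues(np.array(p["rvec"],float))[0]; t=np.array(p["tvec"],float).ravel()
    d=np.linalg.inv(p["mtx"])@[xy[0],xy[1],1]
    return -R.T@t, R.T@(d/np.linalg.norm(d))
def onz(p,xy,z):
    o,d=ray(p,xy); return o+d*(z-o[2])/d[2]
def tri(rs):
    A=np.zeros((3,3));b=np.zeros(3)
    for o,d in rs:
        M=np.eye(3)-np.outer(d,d);A+=M;b+=M@o
    x=np.linalg.solve(A,b); return x,[float(np.linalg.norm((np.eye(3)-np.outer(d,d))@(x-o))) for o,d in rs]
def proj(p,X):
    return cv2.projectPoints(np.array(X,float).reshape(-1,1,3),np.array(p["rvec"],float),np.array(p["tvec"],float),np.array(p["mtx"],float),None)[0].reshape(-1,2)
E
python3 - <<'E'
from h import *
P={n:bot.read_camera(n) for n in("scene","top")}
for n,p in P.items(): cv2.imwrite(f"pics/{n}0.png",p["img"])
for l in["chip_box","hatch_hinge","hatch_edge","staple","knob","keeper_line","bolt_unit"]:
    q={n:bot.pinpoint(p,l) for n,p in P.items()}
    print(l,{n:[(np.round(a["xy"],1).tolist(),round(a["p"],2)) for a in v[:2]] for n,v in q.items()})
    if all(q.values()):
        x,e=tri([ray(P[n],q[n][0]["xy"]) for n in P]); print("   ",x.round(4),np.round(e,4))
print(bot.state())
E
```

```text
pics
chip_box {'scene': [([264.7, 257.2], 0.74)], 'top': [([256.3, 212.3], 0.9)]}
    [ 0.469  -0.1221 -0.0066] [0.0044 0.0044]
hatch_hinge {'scene': [([215.7, 248.8], 0.93)], 'top': [([193.3, 198.2], 0.84), ([396.0, 228.4], 0.57)]}
    [0.4867 0.0358 0.0949] [0.0026 0.0026]
hatch_edge {'scene': [([246.0, 210.0], 0.72)], 'top': [([248.7, 183.5], 0.93), ([401.6, 196.4], 0.7)]}
    [ 0.5158 -0.1024  0.1443] [0.0031 0.0031]
staple {'scene': [([254.5, 219.9], 0.83), ([216.8, 250.8], 0.69)], 'top': [([241.5, 203.4], 0.92)]}
    [ 0.4662 -0.0875  0.1421] [0.002 0.002]
knob {'scene': [], 'top': [([308.6, 209.9], 0.73)]}
keeper_line {'scene': [([276.4, 219.5], 0.61)], 'top': [([279.7, 203.6], 0.67)]}
    [ 0.4757 -0.1804  0.0964] [0.0004 0.0004]
bolt_unit {'scene': [([266.3, 222.4], 0.38)], 'top': [([258.6, 205.6], 0.71)]}
    [ 0.4654 -0.1291  0.1153] [0.0005 0.0005]
{'time': 0.8, 'joint_pos': array([-1.27561531e+00,  2.99914252e-01,  1.52100628e+00, -5.74913642e-06,
        1.32069950e+00, -6.66015536e-02]), 'joint_velocities': array([-0.00021809,  0.00124739,  0.00180979, -0.00155463,  0.00204836,
        0.00038312]), 'effort': array([ 3.44518048e-03, -5.43313122e+01, -3.61962748e+01,  5.49240474e-05,
        6.18190843e-04, -5.79602659e-07]), 'tcp_pos': array([ 0.1946598 , -0.51438747,  0.2312701 ]), 'tool_rot': array([-1.35889851,  0.93871758, -0.93867645]), 'contact_force': array([ 0.77121897,  0.3511643 , -0.33460803]), 'wrist_torque': array([-0.0196382 , -0.02752709,  0.00475465]), 'finger_gap': 1.0021539848830427}
```

Run:
```python
import cv2,numpy as np
a=cv2.imread("pics/scene0.png");b=cv2.imread("pics/top0.png")
a=cv2.resize(a[150:350,150:400],(500,400),interpolation=cv2.INTER_CUBIC);b=cv2.resize(b[130:280,150:430],(800,429),interpolation=cv2.INTER_CUBIC)
cv2.imwrite("pics/a.png",a);cv2.imwrite("pics/b.png",b)
```

```text
(no output)
```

View pics/a.png

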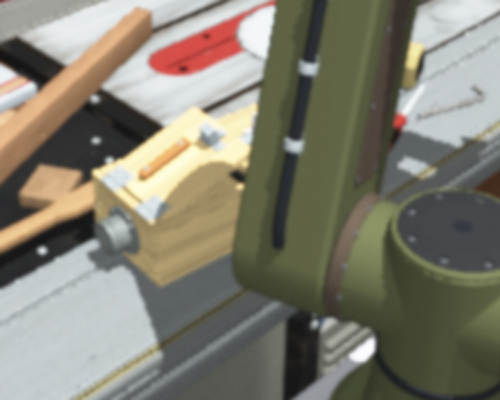

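View pics/b.png

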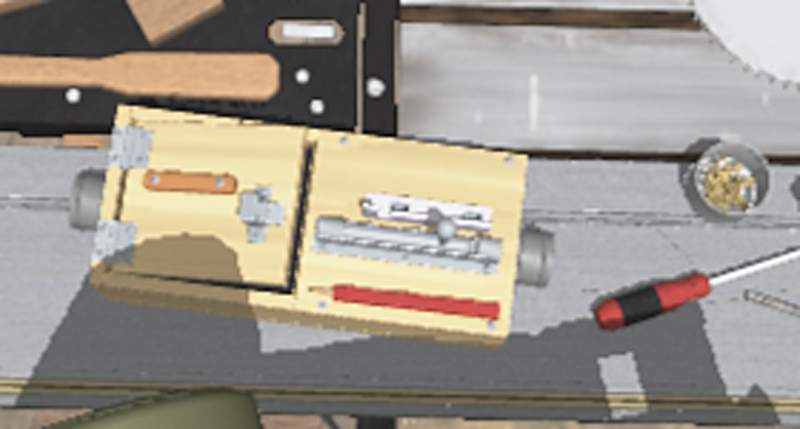

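The top view shows the hatch on the left (box +y), with its cleat and staple. The bolt and knob are on the right (knob near crop 450,229), the keeper sits behind the bolt on the +x side, and the pencil is in front. The scene view is mostly hidden by the arm. Next I fit the box pose.

```bash
cat >> h.py <<'E'
from scipy.optimize import least_squares
def b2w(v,X):
    c,s=np.cos(v[3]),np.sin(v[3]); X=np.atleast_2d(X)
    return np.c_[v[0]+c*X[:,0]-s*X[:,1], v[1]+s*X[:,0]+c*X[:,1], v[2]+X[:,2]]
def hat(a,x,r,h=0.): return [x,.165-r*np.cos(a)+h*np.sin(a)*0,.1+r*np.sin(a)+h]
E
python3 - <<'E'
from h import *
P={n:bot.read_camera(n) for n in("scene","top")}
c=lambda x,y:(150+x/2.857,130+y/2.857)
obs=[("scene",(264.7,257.2),"o"),("top",(256.3,212.3),"o"),("scene",(215.7,248.8),"h"),("top",(193.3,198.2),"h"),
("scene",(246,210),"e"),("top",(248.7,183.5),"e"),("scene",(254.5,219.9),"s"),("top",(241.5,203.4),"s"),
("scene",(266.3,222.4),"b"),("top",(258.6,205.6),"b"),
("top",c(118,105),(.08,.18,.1)),("top",c(527,154),(.08,-.18,.1)),("top",c(510,335),(-.08,-.18,.1)),("top",c(93,270),(-.08,.18,.1))]
def pt(v,k):
    a=v[4]
    return {"o":[0,0,0],"h":[0,.165,.1],"e":hat(a,.04,.135),"s":hat(a,-.01,v[5]),"b":[0,0,.1]}[k] if isinstance(k,str) else k
def f(v): return np.concatenate([proj(P[n],b2w(v,pt(v,k)))[0]-xy for n,xy,k in obs])
r=least_squares(f,[.47,-.13,0,-.117,.3,.14],loss="soft_l1");v=r.x
print(v.round(4)); print(f(v).reshape(-1,2).round(1).tolist()); np.save("v.npy",v)
for k in"hesb":print(k,b2w(v,pt(v,k)).round(4))
print("knob0",b2w(v,[-.01,-.125,.171]).round(4),proj(P["top"],b2w(v,[-.01,-.125,.171])), "up->",onz(P["top"],(308.6,209.9),.171))
from scipy.spatial.transform import Rotation as Ro
print(Ro.from_rotvec(bot.state()["tool_rot"]).as_matrix().round(3))
E
```

```text
[ 0.4696 -0.1294 -0.0029 -0.1047  0.3601  0.1323]
[[0.2, -2.5], [3.7, 0.9], [1.2, -0.6], [-0.3, -1.1], [-0.2, 1.5], [-3.8, -0.2], [1.2, 0.0], [-0.6, 0.1], [-1.1, 4.6], [0.5, -0.0], [0.8, -1.3], [0.6, -0.3], [-0.4, -0.3], [-0.9, 3.5]]
h [[0.4869 0.0347 0.0971]]
e [[ 0.5134 -0.0952  0.1446]]
s [[ 0.464  -0.0874  0.1437]]
b [[ 0.4696 -0.1294  0.0971]]
knob0 [[ 0.4466 -0.2527  0.1681]] [[310.96871674 210.3789099 ]] up-> [ 0.44702383 -0.24699677  0.171     ]
[[ 0.354 -0.     0.935]
 [-0.935  0.     0.354]
 [-0.    -1.     0.   ]]
```

Request:
{"name": "jog_arm", "arguments": {
  "moves": [
    [-1,31.5,42,-2,-27],
    [-1,31.5,42,-2,-27],
    [-1,31.5,42,-2,-27],
    [-1,31.5,42,-2,-27],
    [-1,31.5,42,-2,-27],
    [-1,31.5,42,-2,-27],
    [-1,31.5,42,-2,-27],
    [-1,31.5,42,-2,-27],
    [-1,31.5,42,-2,-27],
    [-1,31.5,42,-2,-27],
    [-1,31.5,42,-2,-27],
    [-1,31.5,42,-2,-27],
    [-1,31.5,42,-2,-27],
    [-1,31.5,42,-2,-27],
    [-1,31.5,42,-2,-27],
    [-1,31.5,42,-2,-27]
  ]
}}

```text
time: 2.23
tcp_pos: [0.5094, -0.0946, 0.2111]
tool_rot: [-1.156, 1.289, -1.289]
contact_force: [0.5, -0.8, 0.1]
finger_gap: 0.002
```

Run:
```python
from h import *
v=np.load("v.npy")
P={n:bot.read_camera(n) for n in("scene","wrist")}
for l in["chip_box","hatch_edge","staple","knob","keeper_line","bolt_unit"]:
    print(l,[(n,np.round(a["xy"],1).tolist(),round(a["p"],2)) for n in P for a in bot.pinpoint(P[n],l)[:1]])
p=P["scene"];print("pred knob0",proj(p,b2w(v,[-.01,-.125,.171])),"keeper",proj(p,b2w(v,[.008,-.054,.1])))
a=cv2.resize(p["img"][150:300,180:380],(800,600),interpolation=cv2.INTER_CUBIC)
cv2.imwrite("pics/c.png",a);cv2.imwrite("pics/w.png",P["wrist"]["img"])
```

```text
chip_box [('scene', [262.1, 252.2], 0.66), ('wrist', [303.0, 218.8], 0.85)]
hatch_edge [('scene', [245.0, 212.2], 0.91), ('wrist', [271.8, 223.6], 0.96)]
staple [('wrist', [304.3, 218.4], 0.71)]
knob [('wrist', [472.3, 289.2], 0.55)]
keeper_line [('wrist', [376.7, 241.8], 0.56)]
bolt_unit [('wrist', [314.4, 248.7], 0.61)]
pred knob0 [[301.46035946 193.49941474]] keeper [[278.0679537  219.32969451]]
```

View pics/c.png

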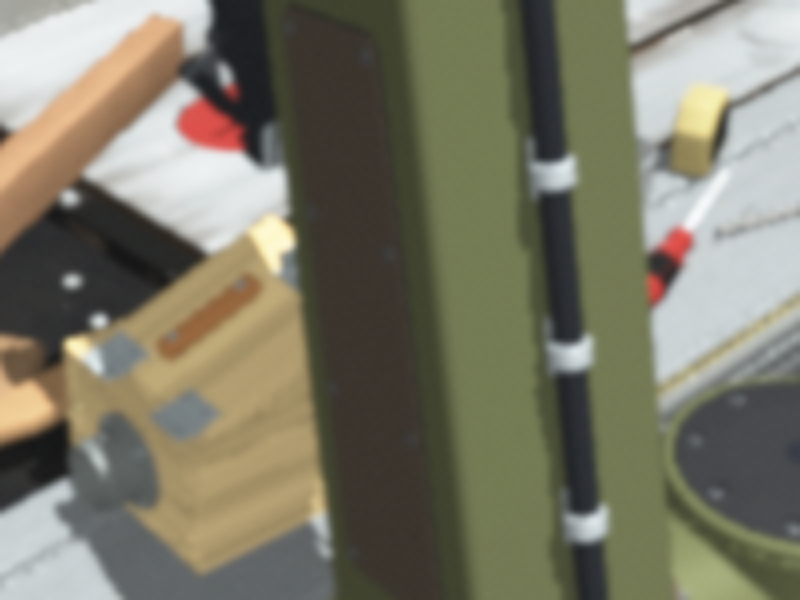

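View pics/w.png

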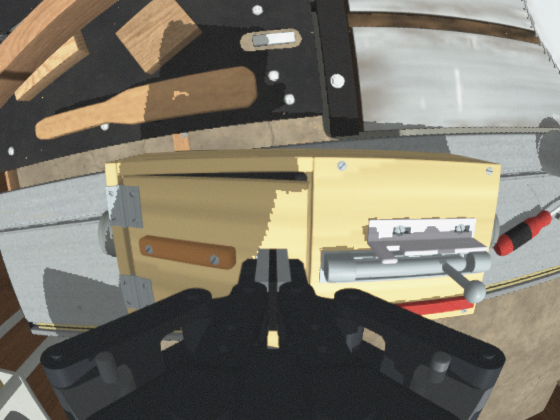

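The wrist picture shows the fingertips above the hatch at about (272,250). The bolt runs (330-490, 265), with the knob at (475,290) at its drawn-back end, and the keeper is behind it at (370-485, 228). Now I press the hatch down.

Request:
{"name": "jog_arm", "arguments": {
  "moves": [
    [-1,0.3,-0.6,-3,0],
    [-1,0.3,-0.6,-5.5,0],
    [-1,0.3,-0.6,-6.5,0],
    [-1,0.3,-0.6,-7.2,0],
    [-1,0.3,-0.6,-7.9,0],
    [-1,0.3,-0.6,-8.6,0],
    [-1,0.3,-0.6,-9.2,0],
    [-1,0.3,-0.6,-9.8,0],
    [-1,0.3,-0.6,-10.3,0],
    [-1,0.3,-0.6,-10.6,0],
    [-1,0.3,-0.6,-10.8,0],
    [-1,0.3,-0.6,-10.8,0]
  ]
}}

```text
time: 3.93
tcp_pos: [0.5126, -0.1004, 0.1031]
tool_rot: [-1.156, 1.29, -1.289]
contact_force: [-0.2, 0.6, 0.2]
finger_gap: 0.003
```

Request:
{"name": "jog_arm", "arguments": {
  "moves": [
    [-1,0,0,-0.2,0],
    [-1,0,0,-0.4,0],
    [-1,0,0,-0.5,0],
    [-1,0,0,-0.5,0]
  ]
}}

```text
time: 4.27
tcp_pos: [0.5129, -0.1004, 0.0995]
tool_rot: [-1.155, 1.288, -1.29]
contact_force: [-7.2, 0.1, 14.7]
finger_gap: 0.001
```

Request:
{"name": "jog_arm", "arguments": {
  "moves": [
    [-1,0,0,2,0],
    [-1,0,0,5,0],
    [0.3,0,0,9,0],
    [0.3,-2.2,-5,12,0],
    [0.3,-4.4,-9,12,0],
    [0.3,-6.6,-11,12,0],
    [0.3,-6.6,-11,12,0],
    [0.3,-6.6,-11,12,0]
  ]
}}

```text
time: 4.93
tcp_pos: [0.4454, -0.2122, 0.2187]
tool_rot: [-1.154, 1.291, -1.292]
contact_force: [-0.8, 0.6, -0.2]
finger_gap: 0.65
```

```bash
cat >> h.py <<'E'
def wray(p,xy):
    u=cv2.fisheye.undistortPoints(np.array([[xy]],float),np.array(p["mtx"],float),np.zeros(4)).ravel()
    R=cv2.Rodrigues(np.array(p["rvec"],float))[0]; t=np.array(p["tvec"],float).ravel(); d=np.array([u[0],u[1],1]); d/=np.linalg.norm(d)
    return -R.T@t,R.T@d
def wproj(p,X):
    return cv2.fisheye.projectPoints(np.array(X,float).reshape(-1,1,3),np.array(p["rvec"],float).reshape(3,1),np.array(p["tvec"],float).reshape(3,1),np.array(p["mtx"],float),np.zeros(4))[0].reshape(-1,2)
E
python3 - <<'E'
from h import *
v=np.load("v.npy");v[2]=0
P={n:bot.read_camera(n) for n in("top","wrist")}
for l in["hatch_edge","hatch_hinge","staple","knob","keeper_line"]:
    q={n:bot.pinpoint(P[n],l)[:1] for n in P}
    print(l,[(n,np.round(a["xy"],1).tolist(),round(a["p"],2)) for n in P for a in q[n]])
    if all(q.values()): print(*tri([ray(P["top"],q["top"][0]["xy"]),wray(P["wrist"],q["wrist"][0]["xy"])]))
pts=b2w(v,[[.04,.03,.1],[0,.165,.1],[-.01,.035,.1],[-.01,-.125,.171],[.008,-.054,.1],[.08,-.18,.1],[.08,.18,.1],[-.08,-.18,.1]])
print(proj(P["top"],pts).round(1).tolist());print(wproj(P["wrist"],pts).round(1).tolist())
w=P["wrist"]["img"].copy()
cv2.imwrite("pics/w2.png",w);print(bot.state()["tcp_pos"])
E
```

```text
hatch_edge [('top', [250.7, 185.8], 0.61), ('wrist', [132.7, 147.3], 0.95)]
[ 0.51268758 -0.10868025  0.12063811] [0.0009395615453795238, 0.0009395615453793376]
hatch_hinge [('top', [195.7, 198.9], 0.9), ('wrist', [26.0, 196.8], 0.97)]
[0.48378583 0.02744301 0.10774288] [0.0036964750077268186, 0.003696475007726774]
staple [('top', [246.1, 207.7], 0.91), ('wrist', [133.6, 204.4], 0.97)]
[ 0.46275099 -0.09683669  0.1089102 ] [0.0021355980124348486, 0.002135598012434909]
knob [('wrist', [319.5, 225.3], 0.88)]
keeper_line [('wrist', [232.7, 181.4], 0.6)]
[[249.2, 188.1], [192.8, 196.9], [244.4, 207.5], [311.1, 210.1], [281.2, 205.0], [335.2, 183.3], [192.0, 165.1], [328.2, 246.8]]
[[136.7, 145.9], [27.5, 196.0], [136.1, 203.2], [337.4, 227.0], [234.8, 180.4], [387.3, 95.0], [10.6, 119.7], [376.4, 275.0]]
[ 0.44680948 -0.2101691   0.21823109]
```

View pics/w2.png

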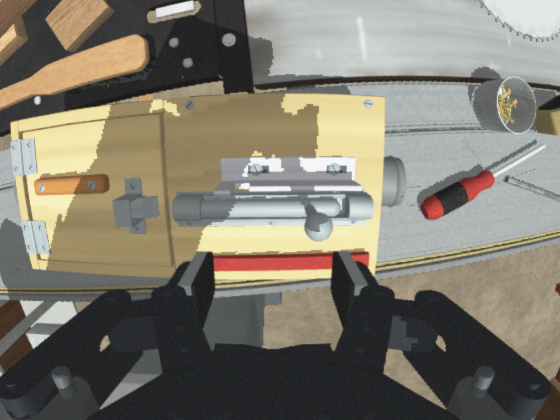

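Run:
```python
from h import *
v=np.load("v.npy");v[2]=0
p=bot.read_camera("wrist")
pt=bot.read_camera("top")
kn=lambda s,a:b2w(v,[-.01+.055*np.sin(a),-.125+s,.116+.055*np.cos(a)])
k=bot.pinpoint(p,"knob")[0]["xy"]
print(k)
r=least_squares(lambda q:np.r_[(wproj(p,kn(*q))[0]-k),.7*(proj(pt,kn(*q))[0]-(308.6,209.9)),],[0.005,0]);print(r.x,r.fun,kn(*r.x))
# where pred rail top points fall at different y
for y in np.arange(-.13,.02,.01): print(round(y,2),wproj(p,b2w(v,[[.008,y,.129],[.008,y,.143]])).round(0).tolist())
w=cv2.resize(p["img"][150:245,160:400],(792,314),interpolation=cv2.INTER_CUBIC)
cv2.imwrite("pics/w3.png",w)
```

```text
[320.8, 225.7]
[0.01125817 0.02664578] [ 0.31660432  0.10516702 -1.59664724 -0.69433318] [[ 0.44924518 -0.24166931  0.17098048]]
-0.13 [[335.0, 187.0], [339.0, 191.0]]
-0.12 [[322.0, 187.0], [325.0, 191.0]]
-0.11 [[308.0, 187.0], [311.0, 191.0]]
-0.1 [[295.0, 187.0], [296.0, 191.0]]
-0.09 [[281.0, 187.0], [281.0, 191.0]]
-0.08 [[267.0, 187.0], [267.0, 191.0]]
-0.07 [[253.0, 187.0], [252.0, 191.0]]
-0.06 [[240.0, 187.0], [238.0, 191.0]]
-0.05 [[226.0, 187.0], [223.0, 191.0]]
-0.04 [[213.0, 188.0], [209.0, 191.0]]
-0.03 [[199.0, 188.0], [195.0, 192.0]]
-0.02 [[186.0, 188.0], [181.0, 192.0]]
-0.01 [[174.0, 188.0], [168.0, 192.0]]
-0.0 [[161.0, 189.0], [155.0, 192.0]]
0.01 [[149.0, 189.0], [143.0, 193.0]]
```

View pics/w3.png

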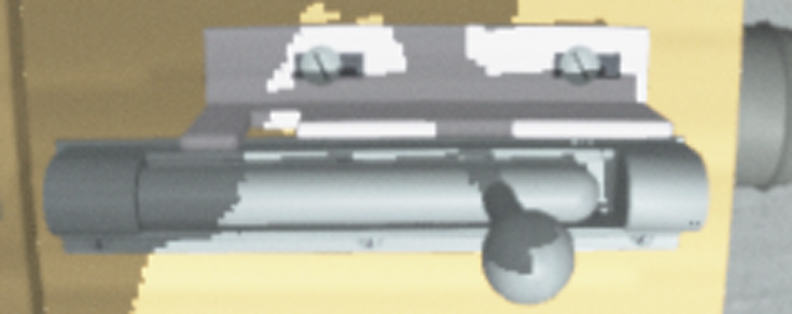

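The notch shows between the rail's end (crop 300) and the horn (crop 248), at box y ≈ -0.063. The knob is at crop (530,252), bolt ≈ 0.011, upright. Next I pinch the ball.

Request:
{"name": "jog_arm", "arguments": {
  "moves": [
    [0.3,0.2,-3.1,0,0],
    [0.3,0.2,-3.1,-2.5,0],
    [0.3,0.2,-3.1,-5,0],
    [0.3,0.2,-3.1,-6.3,0],
    [0.3,0.2,-3.1,-6.3,0],
    [-1,0.2,-3.1,-6.3,0],
    [-1,0.2,-3.1,-6.3,0],
    [-1,0.2,-3.1,-6.3,0],
    [-1,0.2,-3.1,-6.3,0],
    [-1,0.2,-3.1,-6.3,0],
    [-1,0.2,-3.1,-6.3,0]
  ]
}}

```text
time: 6.6
tcp_pos: [0.4493, -0.2416, 0.1568]
tool_rot: [-1.155, 1.287, -1.291]
contact_force: [0.3, 1.3, 6.3]
finger_gap: 0.166
```

Run:
```python
from h import *
p=bot.read_camera("wrist");pt=bot.read_camera("top")
s=bot.state();print(s["contact_force"],s["tcp_pos"],s["finger_gap"],[bot.pinpoint(x,"knob")[:1] for x in(p,pt)], wproj(p,s["tcp_pos"]))
a=cv2.resize(p["img"][130:330,150:410],(780,600),interpolation=cv2.INTER_CUBIC)
cv2.imwrite("pics/w4.png",a)
```

```text
[-0.35992609  2.07117984  4.95576811] [ 0.4492801  -0.24158917  0.15678776] 0.1661872393446577 [[{'xy': [271.5, 280.3], 'p': 0.97}], []] [[270.43673948 266.97581691]]
```

View pics/w4.png

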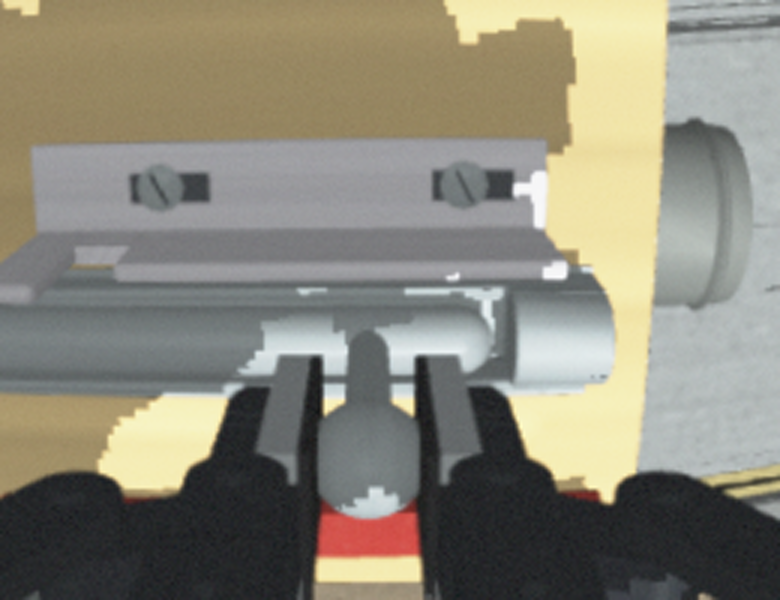

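Run:
```python
from h import *
v=np.load("v.npy");v[2]=0
p=bot.read_camera("wrist")
def yat(px,z):
    o,d=wray(p,px);X=o+d*(z-o[2])/d[2];c,s=np.cos(v[3]),np.sin(v[3]);e=X[:2]-v[:2];return (c*e[0]+s*e[1],-s*e[0]+c*e[1])
f=lambda x,y:(150+x/3,130+y/3)
for n,q,z in[("rail end front",(114,277),.129),("rail end back",(125,245),.129),("rail R",(567,275),.129),("horn R front top",(32,300),.143),("horn R back top",(72,237),.143),("floor ref",(100,255),.116),("knob",(365,460),.171)]:print(n,np.round(yat(f(*q),z),4))
print(np.degrees(v[3]))
```

```text
rail end front [ 0.0058 -0.0674]
rail end back [ 0.0119 -0.07  ]
rail R [ 0.0057 -0.1517]
horn R front top [ 0.0057 -0.0558]
horn R back top [ 0.0171 -0.0643]
floor ref [ 0.0065 -0.0612]
knob [-0.01   -0.1142]
-5.996931189687806
```

Request:
{"name": "jog_arm", "arguments": {
  "moves": [
    [-1,0.05,0.5,0,0],
    [-1,0.1,1.0,0,0],
    [-1,0.16,1.5,0,0],
    [-1,0.21,2.0,0,0],
    [-1,0.24,2.3,0,0],
    [-1,0.27,2.6,0,0],
    [-1,0.3,2.9,0,0],
    [-1,0.33,3.2,0,0],
    [-1,0.33,3.2,0,0]
  ]
}}

```text
time: 7.6
tcp_pos: [0.4526, -0.2094, 0.1568]
tool_rot: [-1.155, 1.287, -1.291]
contact_force: [-0.4, -1.1, 6.9]
finger_gap: 0.167
```

Request:
{"name": "jog_arm", "arguments": {
  "moves": [
    [-1,0.03,0.25,0,0],
    [-1,0.05,0.5,0,0],
    [-1,0.08,0.75,0,0],
    [-1,0.1,1.0,0,0],
    [-1,0.12,1.2,0,0],
    [-1,0.12,1.2,0,0]
  ]
}}

```text
time: 8.1
tcp_pos: [0.4538, -0.1976, 0.1568]
tool_rot: [-1.154, 1.287, -1.292]
contact_force: [-0.1, 0.2, 7.7]
finger_gap: 0.171
```

Run:
```python
from h import *
v=np.load("v.npy");v[2]=0
p=bot.read_camera("wrist");pt=bot.read_camera("top")
s=bot.state();print(s["contact_force"],s["tcp_pos"],s["finger_gap"])
c,sn=np.cos(v[3]),np.sin(v[3]);e=s["tcp_pos"][:2]-v[:2];print("tcp box",c*e[0]+sn*e[1],-sn*e[0]+c*e[1])
for l in("staple","hatch_edge"):
  q=[bot.pinpoint(x,l)[:1] for x in(p,pt)];print(l,q)
  if all(q):print(tri([wray(p,q[0][0]["xy"]),ray(pt,q[1][0]["xy"])]))
a=cv2.resize(p["img"][130:330,30:330],(800,533),interpolation=cv2.INTER_CUBIC)
cv2.imwrite("pics/w5.png",a)
```

```text
[-0.56942928  0.66701614  6.75321784] [ 0.45387235 -0.19748698  0.15679515] 0.16555182984455175
tcp box -0.008548767732576412 -0.06931786597182914
staple [[{'xy': [118.8, 235.9], 'p': 0.82}], [{'xy': [246.6, 208.2], 'p': 0.62}]]
(array([ 0.46169285, -0.0978645 ,  0.1090084 ]), [0.0024239470909759716, 0.002423947090975969])
hatch_edge [[{'xy': [117.8, 162.7], 'p': 0.61}], [{'xy': [247.7, 186.5], 'p': 0.92}]]
(array([ 0.51345451, -0.10141672,  0.10276343]), [0.002782928532525825, 0.002782928532526004])
```

View pics/w5.png

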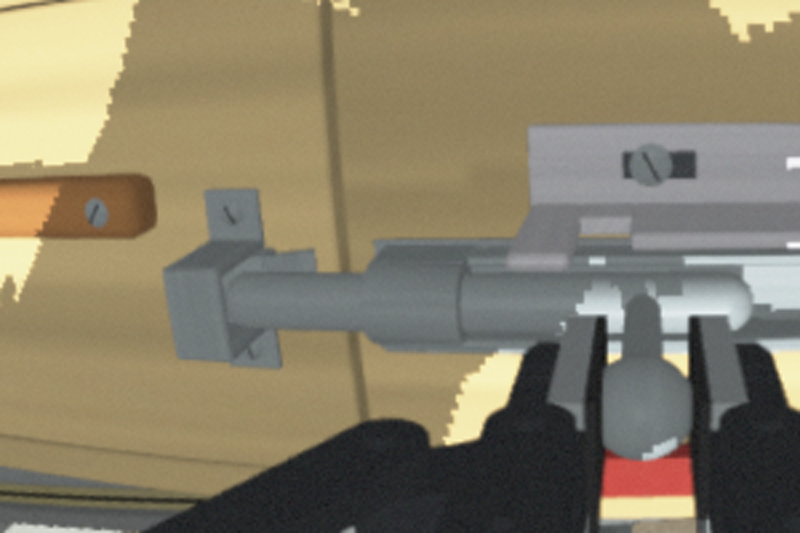

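The nose is inside the staple's mouth (crop 235,300) and the hatch looks level. The stalk (642,300) is still about 7 mm short of the notch (577-632, 225). Now I lean the handle onto the rail.

Request:
{"name": "jog_arm", "arguments": {
  "moves": [
    [-1,0.5,-0.05,-0.03,0],
    [-1,1.0,-0.1,-0.11,0],
    [-1,1.5,-0.16,-0.25,0],
    [-1,2.0,-0.21,-0.43,0],
    [-1,2.4,-0.25,-0.6,0],
    [-1,2.75,-0.29,-0.8,0],
    [-1,3.1,-0.32,-1.02,0],
    [-1,3.4,-0.36,-1.27,0],
    [-1,3.4,-0.36,-1.27,0]
  ]
}}

```text
time: 9.15
tcp_pos: [0.4892, -0.2011, 0.144]
tool_rot: [-1.152, 1.285, -1.293]
contact_force: [6.0, 1.4, 9.3]
finger_gap: 0.162
```

Request:
{"name": "jog_arm", "arguments": {
  "moves": [
    [-1,0.1,0.15,-0.08,0],
    [-1,0.12,0.3,-0.08,0],
    [-1,0.14,0.45,-0.08,0],
    [-1,0.16,0.6,-0.08,0],
    [-1,0.16,0.6,-0.08,0]
  ]
}}

```text
time: 9.57
tcp_pos: [0.4903, -0.1961, 0.1436]
tool_rot: [-1.153, 1.285, -1.294]
contact_force: [4.0, -6.5, 8.9]
finger_gap: 0.162
```

Request:
{"name": "jog_arm", "arguments": {
  "moves": [
    [-1,0.01,0.1,0,0],
    [-1,0.02,0.2,0,0],
    [-1,0.02,0.2,0,0]
  ]
}}

```text
time: 9.82
tcp_pos: [0.4905, -0.1942, 0.1436]
tool_rot: [-1.153, 1.285, -1.295]
contact_force: [4.9, -6.9, 9.3]
finger_gap: 0.162
```

Request:
{"name": "jog_arm", "arguments": {
  "moves": [
    [-1,0.1,-0.01,-0.08,0],
    [-1,0.2,-0.02,-0.17,0],
    [-1,0.2,-0.02,-0.17,0]
  ]
}}

```text
time: 10.07
tcp_pos: [0.4925, -0.1944, 0.1419]
tool_rot: [-1.154, 1.285, -1.294]
contact_force: [3.4, -7.8, 10.0]
finger_gap: 0.162
```

Request:
{"name": "jog_arm", "arguments": {
  "moves": [
    [-1,0.1,-0.01,-0.1,0],
    [-1,0.2,-0.02,-0.2,0],
    [-1,0.2,-0.02,-0.2,0]
  ]
}}

```text
time: 10.32
tcp_pos: [0.4945, -0.1947, 0.1399]
tool_rot: [-1.154, 1.285, -1.294]
contact_force: [2.4, -7.8, 11.4]
finger_gap: 0.162
```

Request:
{"name": "jog_arm", "arguments": {
  "moves": [
    [-1,0.1,-0.01,-0.13,0],
    [-1,0.2,-0.02,-0.27,0],
    [-1,0.3,-0.03,-0.41,0],
    [-1,0.3,-0.03,-0.41,0]
  ]
}}

```text
time: 10.65
tcp_pos: [0.4965, -0.1937, 0.1342]
tool_rot: [-1.155, 1.288, -1.29]
contact_force: [2.3, -1.6, 1.6]
finger_gap: -0.001
```

Run:
```python
from h import *
p=bot.read_camera("wrist")
s=bot.state();print(s["contact_force"],s["tcp_pos"],s["finger_gap"],bot.pinpoint(p,"knob"))
a=cv2.resize(p["img"][130:330,110:410],(800,533),interpolation=cv2.INTER_CUBIC)
cv2.imwrite("pics/w6.png",a)
```

```text
[ 3.35017591 -0.1722835   2.541741  ] [ 0.49628924 -0.19364677  0.13407705] -0.003923015786683649 [{'xy': [272.2, 335.7], 'p': 0.55}]
```

View pics/w6.png

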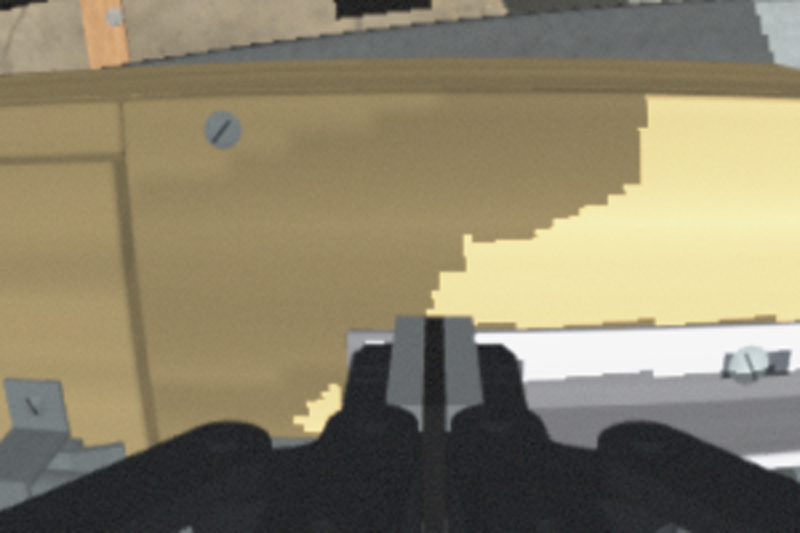

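The fingers have shut and the ball slipped out of them upward. It is not in view, so I open, rise straight up and look again.

Request:
{"name": "jog_arm", "arguments": {
  "moves": [
    [0.3,0,0,0,0],
    [0.3,0,0,0,0],
    [0.3,0,0,0,0],
    [0.3,0,0,3,0],
    [0.3,0,0,6,0],
    [0.3,-1,0,8,0],
    [0.3,-2,0,9,0],
    [0.3,-2,0,9,0]
  ]
}}

```text
time: 11.42
tcp_pos: [0.4756, -0.194, 0.2262]
tool_rot: [-1.154, 1.287, -1.292]
contact_force: [0.2, 0.8, -0.0]
finger_gap: 0.647
```

Run:
```python
from h import *
v=np.load("v.npy");v[2]=0
p=bot.read_camera("wrist");pt=bot.read_camera("top")
s=bot.state();print(s["contact_force"],s["tcp_pos"],s["finger_gap"])
k=bot.pinpoint(p,"knob");k2=bot.pinpoint(pt,"knob");print(k,k2)
kn=lambda s,a:b2w(v,[-.01+.055*np.sin(a),-.125+s,.116+.055*np.cos(a)])
if k:
  r=least_squares(lambda q:wproj(p,kn(*q))[0]-k[0]["xy"],[0.06,.7]);print(r.x,r.fun)
a=cv2.resize(p["img"][130:330,60:360],(800,533),interpolation=cv2.INTER_CUBIC)
cv2.imwrite("pics/w7.png",a)
```

```text
[ 0.68588803 -0.05309623 -0.30534497] [ 0.47586682 -0.19364943  0.22356346] 0.6475040942961406
[{'xy': [268.6, 226.2], 'p': 0.85}] []
[0.06287866 0.45697056] [5.68434189e-14 5.68434189e-14]
```

View pics/w7.png

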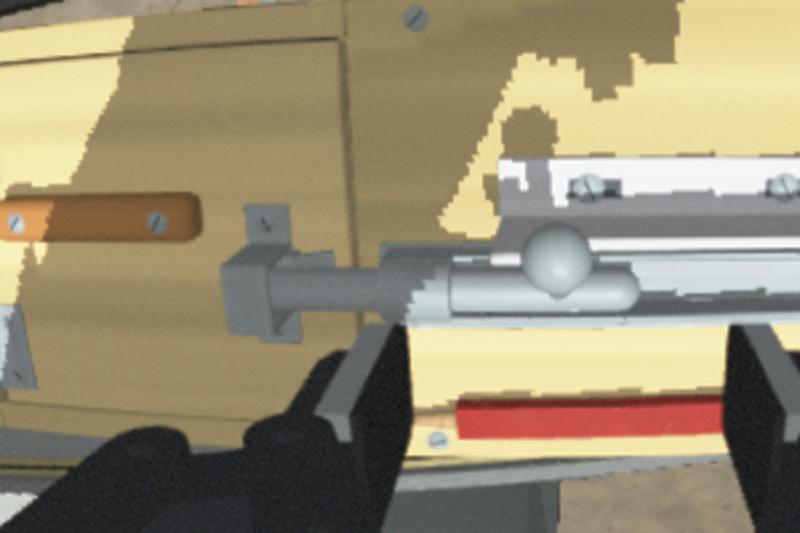

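The hatch is flush, the bolt nose is in the staple, and the knob at crop (558,260) leans about 0.46 at bolt ≈ 0.063, over the notch. I'll use shut fingertips to press the ball down lightly from above.

Request:
{"name": "jog_arm", "arguments": {
  "moves": [
    [-1,0,0.1,0,0],
    [-1,0,0.1,0,0],
    [-1,0,0.1,-1,0],
    [-1,0,0.1,-2,0],
    [-1,0,0.1,-3,0],
    [-1,0,0.1,-4,0],
    [-1,0,0.1,-4.6,0],
    [-1,0,0.1,-4.6,0],
    [-1,0.1,0.1,-4.9,0],
    [-1,0.4,0.07,-5.1,0],
    [-1,0.8,0.03,-5.3,0],
    [-1,1.2,0,-5.6,0],
    [-1,1.2,0,-5.6,0]
  ]
}}

```text
time: 12.7
tcp_pos: [0.4891, -0.194, 0.1681]
tool_rot: [-1.155, 1.288, -1.291]
contact_force: [1.9, -0.7, 2.2]
finger_gap: -0.006
```

Request:
{"name": "jog_arm", "arguments": {
  "moves": [
    [-1,0.1,-0.01,-0.2,0],
    [-1,0.2,-0.02,-0.35,0],
    [-1,0.3,-0.03,-0.5,0],
    [-1,0.3,-0.03,-0.5,0]
  ]
}}

```text
time: 13.03
tcp_pos: [0.4929, -0.1946, 0.1648]
tool_rot: [-1.153, 1.284, -1.294]
contact_force: [8.3, -2.1, 10.8]
finger_gap: -0.001
```

Request:
{"name": "jog_arm", "arguments": {
  "moves": [
    [-1,0,0,2,0],
    [0.3,0,0,5,0],
    [0.3,-1,0.1,7,0],
    [0.3,-1,0.1,7,0],
    [0.3,-1,0.1,7,0]
  ]
}}

```text
time: 13.45
tcp_pos: [0.481, -0.193, 0.2337]
tool_rot: [-1.155, 1.288, -1.29]
contact_force: [-0.8, -0.5, 0.2]
finger_gap: 0.563
```

Run:
```python
from h import *
v=np.load("v.npy");v[2]=0
p=bot.read_camera("wrist")
s=bot.state();print(s["contact_force"],s["tcp_pos"],s["finger_gap"])
kn=lambda s,a:b2w(v,[-.01+.055*np.sin(a),-.125+s,.116+.055*np.cos(a)])
for pp in (p,bot.read_camera("wrist")):
  k=bot.pinpoint(pp,"knob");print(k)
  b=bot.look_for(pp,"knob");print(b[:2])
  r=least_squares(lambda q:wproj(pp,kn(*q))[0]-k[0]["xy"],[0.06,.7]);print(r.x)
# raw crop, then overlay predicted geometry
y0,y1,x0,x1=140,260,200,360
a=cv2.resize(p["img"][y0:y1,x0:x1],(800,600),interpolation=cv2.INTER_CUBIC)
cv2.imwrite("pics/w8.png",a)
print("rail end/horn pred px:",[(q,((wproj(p,b2w(v,q))[0]-(x0,y0))*5).round(0).tolist()) for q in([.006,-.0674,.129],[.006,-.0558,.143],[.006,-.0618,.116])])
```

```text
[-0.12207222  1.25137373 -0.38916053] [ 0.48079781 -0.19288095  0.23260013] 0.6432047845911989
[{'xy': [271.9, 209.1], 'p': 0.94}]
[{'box': [169.3, 197.5, 300.9, 247.5], 'p': 0.66}]
[0.06222979 0.73618277]
[{'xy': [272.2, 207.4], 'p': 0.96}]
[{'box': [163.9, 198.7, 305.0, 249.0], 'p': 0.62}]
[0.06217937 0.75963733]
rail end/horn pred px: [([0.006, -0.0674, 0.129], [389.0, 429.0]), ([0.006, -0.0558, 0.143], [314.0, 457.0]), ([0.006, -0.0618, 0.116], [355.0, 406.0])]
```

View pics/w8.png

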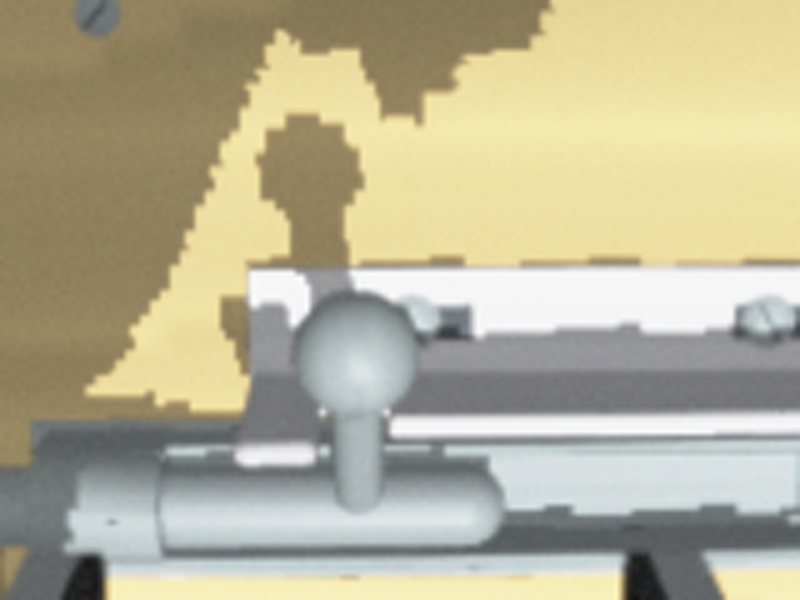

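The stalk (crop 335-383) sits between the horn edge (316) and the rail end (390), close to the rail end, leaning at about 0.75. It is about 1 mm short of the notch centre. I'll re-pinch the ball, feel towards the horn, and turn down again.

Request:
{"name": "jog_arm", "arguments": {
  "moves": [
    [0.3,0.95,-0.18,0,0],
    [0.3,0.95,-0.18,-2.5,0],
    [0.3,0.95,-0.18,-5,0],
    [0.3,0.95,-0.18,-7.5,0],
    [0.3,0.95,-0.18,-9.3,0],
    [0.3,0.95,-0.18,-9.3,0],
    [-1,0.95,-0.18,-9.3,0],
    [-1,0.95,-0.18,-9.3,0],
    [-1,0.95,-0.18,-9.3,0],
    [-1,0.95,-0.18,-9.3,0],
    [-1,0.95,-0.18,-9.3,0]
  ]
}}

```text
time: 14.67
tcp_pos: [0.4912, -0.1951, 0.1413]
tool_rot: [-1.154, 1.287, -1.291]
contact_force: [2.7, -1.2, 4.1]
finger_gap: 0.163
```

Pinched. Feel forward in small steps.

Request:
{"name": "jog_arm", "arguments": {
  "moves": [
    [-1,0.01,0.05,0,0],
    [-1,0.01,0.1,0,0],
    [-1,0.01,0.1,0,0]
  ]
}}

```text
time: 14.92
tcp_pos: [0.4914, -0.1948, 0.1413]
tool_rot: [-1.155, 1.286, -1.293]
contact_force: [3.9, -6.9, 5.1]
finger_gap: 0.173
```

Request:
{"name": "jog_arm", "arguments": {
  "moves": [
    [-1,0.01,0.05,0,0],
    [-1,0.01,0.1,0,0],
    [-1,0.01,0.1,0,0]
  ]
}}

```text
time: 15.17
tcp_pos: [0.4915, -0.1941, 0.1413]
tool_rot: [-1.155, 1.286, -1.293]
contact_force: [2.5, -9.4, 4.8]
finger_gap: 0.17
```

Request:
{"name": "jog_arm", "arguments": {
  "moves": [
    [-1,0.01,0.05,0,0],
    [-1,0.01,0.1,0,0],
    [-1,0.01,0.1,0,0]
  ]
}}

```text
time: 15.42
tcp_pos: [0.4915, -0.1931, 0.1413]
tool_rot: [-1.155, 1.286, -1.293]
contact_force: [2.6, -9.4, 5.4]
finger_gap: 0.174
```

Request:
{"name": "jog_arm", "arguments": {
  "moves": [
    [-1,0.1,-0.01,-0.1,0],
    [-1,0.2,-0.02,-0.2,0],
    [-1,0.2,-0.02,-0.2,0]
  ]
}}

```text
time: 15.67
tcp_pos: [0.4936, -0.1934, 0.1392]
tool_rot: [-1.155, 1.286, -1.293]
contact_force: [2.6, -9.1, 5.4]
finger_gap: 0.17
```

Request:
{"name": "jog_arm", "arguments": {
  "moves": [
    [-1,0.1,-0.01,-0.12,0],
    [-1,0.2,-0.02,-0.24,0],
    [-1,0.28,-0.03,-0.36,0],
    [-1,0.28,-0.03,-0.36,0]
  ]
}}

```text
time: 16.0
tcp_pos: [0.4965, -0.1936, 0.1358]
tool_rot: [-1.155, 1.286, -1.293]
contact_force: [2.2, -7.4, 8.2]
finger_gap: 0.168
```

Request:
{"name": "jog_arm", "arguments": {
  "moves": [
    [-1,0.1,-0.01,-0.12,0],
    [-1,0.2,-0.02,-0.24,0],
    [-1,0.3,-0.03,-0.36,0],
    [-1,0.3,-0.03,-0.36,0]
  ]
}}

```text
time: 16.33
tcp_pos: [0.5004, -0.193, 0.1322]
tool_rot: [-1.152, 1.285, -1.293]
contact_force: [11.3, -1.1, 5.1]
finger_gap: 0.164
```

```bash
cat > k.py <<'E'
from h import *
v=np.load("v.npy");v[2]=0
kn=lambda s,a:b2w(v,[-.01+.055*np.sin(a),-.125+s,.116+.055*np.cos(a)])
p=bot.read_camera("wrist")
s=bot.state();print(s["contact_force"],s["tcp_pos"],s["finger_gap"])
k=bot.pinpoint(p,"knob");print(k)
if k:
  for a0 in(.5,1.1):
    r=least_squares(lambda q:wproj(p,kn(*q))[0]-k[0]["xy"],[0.06,a0]);print(r.x,r.cost)
print({a:wproj(p,kn(.063,a))[0].round(1).tolist() for a in(.5,.75,.9,1.05,1.2)})
cv2.imwrite("pics/k.png",cv2.resize(p["img"][170:370,160:400],(720,600),interpolation=cv2.INTER_CUBIC))
E
python3 k.py
```

```text
[11.58800575 -2.1483319   6.25136112] [ 0.50040621 -0.19294355  0.13230066] 0.16574213843332647
[{'xy': [272.3, 293.4], 'p': 0.91}]
[0.06416394 0.89211268] 0.0
[0.06416394 0.89211268] 1.6155871338926322e-27
{0.5: [275.4, 342.3], 0.75: [275.1, 310.6], 0.9: [275.0, 292.5], 1.05: [274.8, 276.2], 1.2: [274.7, 262.4]}
```

The network and fit put the handle at about 0.89, already below rail level (0.75), so it is in the notch. The pinch only slides on the slick ball, so I release and press from above instead.

Request:
{"name": "jog_arm", "arguments": {
  "moves": [
    [0.3,0,0,0,0],
    [0.3,0,0,0,0],
    [0.3,0,0,0,0],
    [0.3,0,0,3,0],
    [0.3,-0.4,0,6,0],
    [-1,-0.8,0,6.5,0],
    [-1,-0.8,0,6.5,0],
    [-1,-0.8,0,6.5,0],
    [-1,-0.8,0,6.5,0]
  ]
}}

```text
time: 17.18
tcp_pos: [0.4902, -0.1924, 0.1945]
tool_rot: [-1.156, 1.291, -1.288]
contact_force: [-0.1, 0.4, 0.7]
finger_gap: 0.081
```

```bash
python3 k.py
```

```text
[ 0.7010342  -0.43702054 -1.09685465] [ 0.4901908  -0.192382    0.19443137] 0.00844236594824483
[{'xy': [275.0, 227.8], 'p': 0.82}]
[0.06199058 0.88860316] 4.543838814073028e-25
[0.06199058 0.88860316] 5.0487097934144756e-26
{0.5: [273.5, 261.8], 0.75: [273.4, 239.1], 0.9: [273.3, 226.9], 1.05: [273.3, 216.5], 1.2: [273.2, 207.9]}
```

Request:
{"name": "jog_arm", "arguments": {
  "moves": [
    [-1,0,0,-1.5,0],
    [-1,0,0,-3,0],
    [-1,0,0,-3.5,0],
    [-1,0.1,0,-3.7,0],
    [-1,0.2,-0.02,-3.95,0],
    [-1,0.2,-0.02,-3.95,0]
  ]
}}

```text
time: 17.78
tcp_pos: [0.4928, -0.1928, 0.1563]
tool_rot: [-1.155, 1.289, -1.289]
contact_force: [-0.2, 0.0, -0.3]
finger_gap: 0.002
```

Request:
{"name": "jog_arm", "arguments": {
  "moves": [
    [-1,0.1,0,-0.2,0],
    [-1,0.2,-0.02,-0.4,0],
    [-1,0.3,-0.03,-0.6,0],
    [-1,0.4,-0.04,-0.8,0],
    [-1,0.4,-0.04,-0.8,0]
  ]
}}

```text
time: 18.2
tcp_pos: [0.4967, -0.1932, 0.1481]
tool_rot: [-1.155, 1.289, -1.289]
contact_force: [1.6, -0.8, 2.2]
finger_gap: 0.002
```

Request:
{"name": "jog_arm", "arguments": {
  "moves": [
    [-1,0.1,-0.01,-0.2,0],
    [-1,0.15,-0.02,-0.4,0],
    [-1,0.2,-0.02,-0.6,0],
    [-1,0.25,-0.03,-0.75,0],
    [-1,0.25,-0.03,-0.75,0]
  ]
}}

```text
time: 18.62
tcp_pos: [0.4989, -0.1934, 0.1403]
tool_rot: [-1.156, 1.29, -1.289]
contact_force: [1.6, -0.2, 1.4]
finger_gap: 0.002
```

Request:
{"name": "jog_arm", "arguments": {
  "moves": [
    [-1,0.05,0,-0.1,0],
    [-1,0.05,0,-0.2,0],
    [-1,0.05,0,-0.3,0],
    [-1,0.05,0,-0.3,0]
  ]
}}

```text
time: 18.95
tcp_pos: [0.4995, -0.1935, 0.1376]
tool_rot: [-1.155, 1.29, -1.289]
contact_force: [1.0, -0.1, 1.9]
finger_gap: -0.002
```

Request:
{"name": "jog_arm", "arguments": {
  "moves": [
    [-1,0.03,0,-0.1,0],
    [-1,0.03,0,-0.2,0],
    [-1,0.03,0,-0.2,0]
  ]
}}

```text
time: 19.2
tcp_pos: [0.5001, -0.1935, 0.1359]
tool_rot: [-1.155, 1.289, -1.29]
contact_force: [2.8, 0.2, 3.2]
finger_gap: 0.0
```

Request:
{"name": "jog_arm", "arguments": {
  "moves": [
    [-1,0,0,-0.1,0],
    [-1,0,0,-0.2,0],
    [-1,0,0,-0.2,0]
  ]
}}

```text
time: 19.45
tcp_pos: [0.5005, -0.1936, 0.1343]
tool_rot: [-1.154, 1.288, -1.291]
contact_force: [3.7, -0.6, 6.2]
finger_gap: -0.002
```

Request:
{"name": "jog_arm", "arguments": {
  "moves": [
    [-1,0,0,2,0],
    [-1,0,0,5,0],
    [-1,-0.5,0,8,0],
    [-1,-1,0,9,0],
    [-1,-1,0,9,0]
  ]
}}

```text
time: 19.87
tcp_pos: [0.4899, -0.1938, 0.2261]
tool_rot: [-1.154, 1.287, -1.292]
contact_force: [-0.0, -0.7, -0.6]
finger_gap: -0.002
```

```bash
python3 k.py
```

```text
[-0.13269722  0.35912829 -0.3625096 ] [ 0.48964125 -0.19356755  0.2240706 ] -0.0026039182791894617
[{'xy': [270.6, 193.8], 'p': 0.69}, {'xy': [50.0, 232.6], 'p': 0.38}]
[0.06321921 1.30266336] 1.0097419586828951e-26
[0.06321921 1.30266336] 4.728260104890789e-21
{0.5: [271.0, 243.0], 0.75: [271.0, 223.7], 0.9: [270.9, 213.5], 1.05: [270.9, 204.7], 1.2: [270.9, 197.6]}
```

Run:
```python
from h import *
p=bot.read_camera("wrist")
cv2.imwrite("pics/z.png",cv2.resize(p["img"][120:270,80:340],(800,462),interpolation=cv2.INTER_CUBIC))
```

```text
(no output)
```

View pics/z.png

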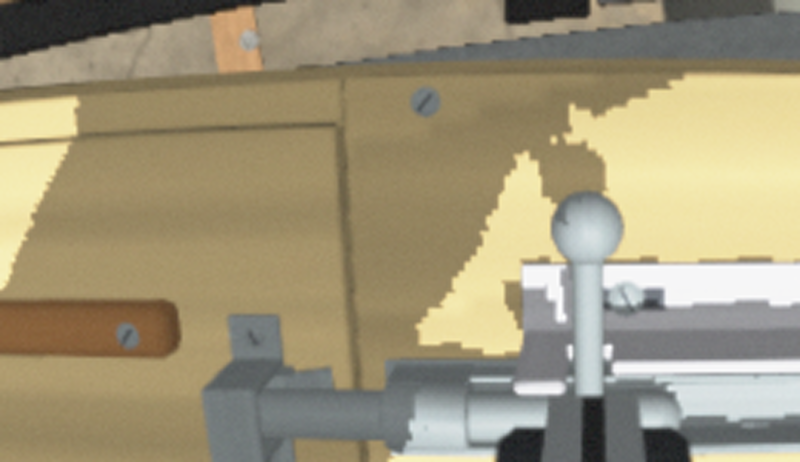

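The last picture shows the handle lying down in the notch (stalk at crop 588,350 between horn and rail) and the bolt through the staple. One gentle press will check that it is seated on the floor.

Request:
{"name": "jog_arm", "arguments": {
  "moves": [
    [-1,1.6,-0.1,-2,0],
    [-1,1.6,-0.1,-5,0],
    [-1,1.6,-0.1,-7.5,0],
    [-1,1.6,-0.1,-8.3,0],
    [-1,1.6,-0.1,-8.6,0],
    [-1,1.6,-0.1,-8.8,0],
    [-1,1.6,-0.1,-8.8,0]
  ]
}}

```text
time: 20.6
tcp_pos: [0.5061, -0.1946, 0.1364]
tool_rot: [-1.155, 1.289, -1.29]
contact_force: [-0.2, -0.4, 0.0]
finger_gap: -0.002
```

Request:
{"name": "jog_arm", "arguments": {
  "moves": [
    [-1,0,0,-0.1,0],
    [-1,0,0,-0.2,0],
    [-1,0,0,-0.3,0],
    [-1,0,0,-0.3,0]
  ]
}}

```text
time: 20.93
tcp_pos: [0.5068, -0.1948, 0.1341]
tool_rot: [-1.154, 1.286, -1.292]
contact_force: [2.2, 0.1, 5.6]
finger_gap: 0.005
```

Request:
{"name": "jog_arm", "arguments": {
  "moves": [
    [-1,0,0,-0.1,0],
    [-1,0,0,-0.15,0],
    [-1,0,0,-0.15,0]
  ]
}}

```text
time: 21.18
tcp_pos: [0.5071, -0.1948, 0.1331]
tool_rot: [-1.153, 1.286, -1.292]
contact_force: [2.9, 0.6, 8.1]
finger_gap: 0.003
```

Request:
{"name": "jog_arm", "arguments": {
  "moves": [
    [-1,0,0,-0.1,0],
    [-1,0,0,-0.15,0],
    [-1,0,0,-0.15,0]
  ]
}}

```text
time: 21.43
tcp_pos: [0.5074, -0.1949, 0.132]
tool_rot: [-1.153, 1.285, -1.293]
contact_force: [3.9, 0.3, 11.8]
finger_gap: 0.004
```

Request:
{"name": "jog_arm", "arguments": {
  "moves": [
    [-1,0,0,1,0],
    [-1,0,0,4,0],
    [-1,-0.5,0,7,0],
    [-1,-1.5,0,9.5,0],
    [-1,-1.5,0,10,0],
    [-1,-1.5,0,10,0]
  ]
}}

```text
time: 21.93
tcp_pos: [0.4912, -0.1948, 0.232]
tool_rot: [-1.154, 1.286, -1.292]
contact_force: [1.3, 0.2, -0.7]
finger_gap: 0.0
```

```bash
python3 k.py
python3 - <<'E'
from h import *
v=np.load("v.npy");v[2]=0
p=bot.read_camera("wrist");pt=bot.read_camera("top")
for l in("staple","hatch_edge","pencil","screwdriver","screw_pot"):
  print(l,[x[0]["xy"] if x else None for x in(bot.pinpoint(p,l),bot.pinpoint(pt,l))])
print([wproj(p,b2w(v,hat(a,.04,.135)))[0].round(1).tolist() for a in(0,.02,.05)],[wproj(p,b2w(v,hat(a,-.01,.132)))[0].round(1).tolist() for a in(0,.02,.05)])
E
```

```text
[-0.37937211 -0.05838351 -0.21747671] [ 0.49088262 -0.19452878  0.23018485] -0.0007834763801060595
[{'xy': [269.8, 192.0], 'p': 0.81}]
[0.06305203 1.37264581] 1.6155871338926322e-27
[0.06305203 1.37264581] 3.2311742677852644e-27
{0.5: [269.9, 242.0], 0.75: [269.8, 223.2], 0.9: [269.8, 213.2], 1.05: [269.8, 204.7], 1.2: [269.8, 197.8]}
staple [[164.7, 247.8], None]
hatch_edge [[163.9, 195.4], None]
pencil [None, [396.0, 229.0]]
screwdriver [[491.8, 202.7], [397.2, 229.6]]
screw_pot [[495.4, 137.8], [401.1, 198.5]]
[[166.6, 191.2], [165.6, 191.8], [164.0, 192.8]] [[168.5, 244.4], [167.6, 245.4], [166.2, 246.9]]
```

```bash
python3 -c "
from cell import bot
print(bot.close_job(),bot.state()['time'])"
```

```text
the job is handed in; nothing more can be done
the job is handed in; nothing more can be done
```

The hatch is pressed down, the bolt is through the staple, and the handle lies in the keeper's notch. I handed the job in at about 22 s with the arm clear of everything.

- **Hatch:** I pressed it onto its seal with about 15 N. I inferred flush from the bolt being past the staple's lip and from the last picture. The networks' points on the hatch lay 3 to 4 px off the flush prediction, and that check cannot tell 0 from 0.02.
- **Bolt:** it ended at about 0.063. The highest sideways force I read while sliding it was 9.4 N.
- **Handle:** the first try to turn it down was about 1 mm short of the notch, and the ball slipped out of the fingers. After moving the bolt on about 1 mm I tried the pinch again. The ball slid once more, so I pressed it down from above with shut fingers.
- **Seating:** the handle read 1.30, then 1.37 after a final 12 N press. The first matches the notch floor at about 1.3; the 0.07 between them is near the limit of the camera fit. The resistance rose steadily during that press, not as a sharp stop.
- **Other things:** I never touched the pencil, screwdriver or pot. The screwdriver and pot were still detected at the end. The only pencil detection fell on the screwdriver, so the pencil was not confirmed by network. It was in place in the pictures taken midway.

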